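Click the water-filter cassette home

ROBOT

A 7-joint arm with a two-finger parallel gripper is mounted at the origin on the work surface. World frame = base frame: x ahead of the robot, y to its left, z up, the work surface at z = 0. Lengths are in m, angles in rad, forces in N, time in s.
With the tool pointing down it reaches from about 0.425 to 0.925 m from the base axis. Payload 6.8 kg.
Tool frame: the origin (TCP) lies at the centre of the arm's flange, where the gripper is bolted on; the fingertips stand 182 mm ahead of it and the grasp point (between the pads) lies 163 mm ahead of it (robot.tcp_to_grasp is the distance from the TCP to the grasp point, in m); z points along the fingers, y is the line along which they close (so a half turn about z gives the same grasp; the last joint's range is limited). The gripper opens to 88 mm and grips with 3 to 60 N. Pads are 20 mm wide; open, the fingers measure 115 mm over their backs; the gripper's body (75 mm by 178 mm) begins 61 mm behind the grasp point.
Start: joints at [-1.247, 0.477, 0.022, 1.555, -0.011, 1.109, -0.083], TCP at [0.282, 0.613, 0.405] pointing down, gripper open.
Joint ranges: [-2.96, 2.96], [-0.34, 2.1], [-1.41, 1.46], [0.24, 2.44], [-1.37, 4.51], [0.17, 1.92], [-2.96, 2.96]. Speed limits (rad/s): [2.39, 2.39, 3.14, 3.14, 3.14, 3.14, 3.14].

INTERFACE

Orientations are given as a unit quaternion [w, x, y, z].
In Python, from cell import robot, imaging, recognise, outline_of gives the robot as it stands. The module is installed in compiled form; this text tells all that it offers.
- The arm moves only by the tool drive_tool, never from a script. Its argument "increments" is a list that holds one entry, the list of rows, each a list of 5 numbers: the closure, from -1 (fully open) to 1 (shut), then the shift along the tool's x, y, z in m, then the turn about the tool's z in rad. A call has 1 to 12 rows; each row shifts and turns the commanded pose from where the row before left it, along the tool's axes as they then stand; what a row does not reach is not made up. A row lasts 1/8 s, in which the tool goes at most 62.5 mm and 10.7 degrees, less where a joint would pass 70% of its speed; a pose out of reach is approached as far as the arm can. A call with a gripper value outside its range is refused whole. The fingers move at their own pace and stop on an object; "grip_force" is the grip in N (left out, the last holds). Time passes only in rows, so rows that do not move let the fingers close. It gives the time, the measured TCP pose, the force, the opening and the grip force at its end, in the units of the state.
- robot.state(): the state, without advancing time (a new reading comes with each control period).
- imaging.snapshot(name): name is "side" or "top" or "wrist"; returns the picture (384x512x3 uint8, red, green, blue); there is no depth.
- imaging.camera_model(name): a dict with "fx", "fy", "cx", "cy" (pixels), "R" (3x3) and "t" (3): a world point X has camera coordinates R X + t. Camera axes: x right, y down, z forward; pixel columns grow to the right and rows downward; lengths in m; the calibration is good to about 2 mm. A picture is of the moment at which its call begins: read the wrist's pose just before it. camera_model takes no time and is no camera call; for the wrist camera it gives the pose at the moment of the call.
- robot.hand_in(): hands the job in; it is judged then, once.
Trained networks look in the newest picture that a camera, given by its name, has taken for a name from the list of things; names that differ only in an ending like _2 or _b are one class to them, and where a whole thing is asked for, a point or a joint stands for the part that bears it (a point fixed in the world has none). Each returns a list of dicts, best first, with "score" (0 to 1); they miss things now and then, are a little off and sometimes report something else, mostly with a low value. They report only what shows in the picture. A call takes as long as a camera call. They do not tell look-alikes from the thing itself.
- recognise(camera, query): "position" ([row, column] in pixels, amid what is visible of it).
- outline_of(camera, query): "mask" (384x512 bool, what is visible of it) and "position" ([row, column] in pixels, amid what is visible of it).
The state is a dict: "t": time; "q": joint angles; "joint_velocities": joint speeds; "tau": joint torques, N m; "eef_pos": TCP position; "tcp_rot": TCP orientation; "force": force on the tool from outside, world axes, zero at the start; "ft_torque": the same for the moment, N m; "opening": finger opening in m; "gripper_force": force on a finger pad.
Only numpy, scipy, OpenCV 4.12 (cv2) and the standard library are available. Lean on these libraries where they do the work, as an engineer would, in place of code of your own. Each camera call takes 0.05 s, during which the arm holds its last target. There are 200 camera calls.

TASK

Fit the white water-filter cassette into its dock: lay it flat in the wide open end of the channel, broad end towards the head, then slide it along the channel until the sprung catch clicks in behind its shoulder and holds it pressed against the rubber seal, and let go. Press no harder than the click needs, because the seal is soft and is ruined if it is pushed in too far, and leave the other kitchen things where they stand.

Things in the scene. Friction and masses are not known exactly. Their poses are not given: they have to be found in the camera images.
- cassette: Loose filter cassette, white plastic, 0.18 to 0.35 kg, lying flat. Origin: centre of its underside; z up; x along its length to the broad front end. 120 mm long (x -60 to 60), 36 mm high. Broad front part x -10 to 60, 56 mm wide (last 8 mm: a 46 mm wide nose); rear part x -60 to -10, 36 mm wide. The 10 mm steps at x = -10 are the shoulders; the catch drops behind the left (+y) one.
- cassette_front (a point): Middle of the lower edge of the cassette's front (nose) face, 60 mm along +x from its origin; axes as the cassette.
- cassette_grip (a point): Point to grip, 63 mm above the cassette's underside, in the grey square grip post: 22 x 22 mm, standing on the cassette over its origin, from 36 to 76 mm above the underside; axes as the cassette.
- dock: Fixed dock on the worktop, a base plate 300 mm long (x -150 to 150), 124 mm wide, 10 mm thick; origin centre of its underside; z up; x along the channel from its wide open end (-x) to the head (+x). The cassette slides on the plate's top, z = 10 mm, between two rails 14 mm high: inner faces 80 mm apart at x = -150, tapering to 61 mm at x = 0, then 61 mm apart.
- dock_lay (a point): Point on the plate's top in the wide end of the channel, dock x = -95 mm; axes as the dock. With the cassette's origin here, it lies freely with some 4 mm to each side and short of the catch.
- dock_throat (a point): Point on the plate's top at dock x = 0. The head beyond (white block 44 mm high over the plate, 84 mm wide) is clamped at a place that differs from dock to dock: the resting seal face is anywhere at dock x 81 to 109 mm and is not reported, so feel for it. The head's side arm (dock y 34 to 58 mm, top 47 mm above the worktop) carries the catch.
- seal (a joint): How far the rubber seal (28 mm round, faces -x) is pushed into the head, m: 0 at rest, hard stop 0.014. Spring 1500 N/m. The catch drops at 0.006 to 0.007 (9 to 11 N on the seal; friction adds 2 to 5 N at the tool). Once let go, the cassette backs 2 to 3 mm on to the catch and the seal stays in by about 0.004. Ruined beyond 0.0115 (17 N).
- catch (a joint): Sprung steel pawl on the left (+y) of the channel, 45 mm long on an upright pivot, blade 28 to 43 mm above the worktop, rad: 0 = closed, tip in the channel 66 mm before (-x of) the resting seal face. The passing broad part swings it out to 0.1 to 0.25 (1 to 5 N of push); once the shoulder has passed it clicks back to 0 and blocks the return.
- mug: Bystander, to be left alone: white mug, 76 mm wide, 90 mm high; origin at the centre of its underside.
- detergent: Bystander, to be left alone: yellow detergent bottle, 80 mm wide, 210 mm high; origin at the centre of its underside.
- sugar_jar: Bystander, to be left alone: white jar with steel lid, 80 mm wide, 100 mm high; origin at the centre of its underside.
- spice_jar: Bystander, to be left alone: small amber jar, 44 mm wide, 90 mm high; origin at the centre of its underside.
- bowl: Bystander, to be left alone: blue bowl, 120 mm wide, 55 mm high; origin at the centre of its underside.
- spatula: Bystander, to be left alone: kitchen spatula lying flat; origin at the centre of its underside as built, about mid length.
- can: Bystander, to be left alone: food can, 66 mm wide, 100 mm high; origin at the centre of its underside.
Not all that is in view belongs to the job. What is shaped like the cassette but red or turquoise is not meant.

How it is judged:
On the way, in this order (a step that is already met when the one before it is completed fails the run):
1. the cassette lies flat in the channel, broad end towards the head, short of the catch (z of cassette in the frame of dock between 0.006 and 0.014 m and y of cassette in the frame of dock between -0.006 and 0.006 m and angle between the x axis of cassette and the x axis of dock, either way round below 0.1 rad and angle between cassette's own z axis and vertical below 0.1 rad and x of cassette in the frame of dock between -0.14 and -0.02 m and x of cassette_front in the frame of dock above -0.09 m and value of joint catch below 0.05 rad and value of joint seal below 0.002 m), for 0.2 s.
2. sliding in, the cassette swings the catch aside (value of joint catch above 0.07 rad and value of joint seal below 0.012 m and z of cassette in the frame of dock between 0.006 and 0.014 m and y of cassette in the frame of dock between -0.006 and 0.006 m and angle between the x axis of cassette and the x axis of dock, either way round below 0.1 rad and angle between cassette's own z axis and vertical below 0.1 rad), for 0.1 s.
At the end, for the whole second after the job is handed in: The cassette lies flat and straight in the channel (within 6 mm sideways, 4 mm in height, 0.1 rad; origin at dock x 18 to 62 mm), at rest and let go; the catch is closed behind its shoulder (under 0.05 rad) and holds it so that the seal stays pushed in by over 2.5 mm (z of cassette in the frame of dock between 0.006 and 0.014 m and y of cassette in the frame of dock between -0.006 and 0.006 m and angle between the x axis of cassette and the x axis of dock, either way round below 0.1 rad and angle between cassette's own z axis and vertical below 0.1 rad and value of joint catch below 0.05 rad and value of joint seal above 0.0025 m and linear speed of cassette below 0.01 m/s and contact force between the fingers and cassette below 0.1 N and x of cassette in the frame of dock between 0.018 and 0.062 m); the robot touches nothing.
It fails at once if the seal is crushed: pushed in by more than 11.5 mm (about 17 N) (value of joint seal above 0.0115 m).
It fails at once if another kitchen thing is shifted by more than 30 mm (distance of any of mug, detergent, sugar_jar, spice_jar, bowl, spatula, can from where it was at the start of the episode above 0.03 m).
It also fails if it takes over 72 s, if anything falls off the work surface, if the arm or the gripper's body presses on something with over 40 N, if the wrist force passes 120 N, or if a joint passes its speed limit or range.

## Working session

There is one attempt and no reset: what is moved stays moved. The work goes in short steps, Python scripts to look and compute and a tool call to move; the robot and the scene stay as the last step left them, time stands still between calls to the robot, and variables do not carry over. Pictures are saved under pics/ and viewed, at most 10 in all, crops included, and the job is handed in when it is done.

Besides the shell and the picture viewer there is one more tool, called after "Request:" as name(argument=value, ...), one argument or row to a line, values as JSON. drive_tool: Moves the arm, as the interface text tells. Its arguments: {"type":"object","properties":{"increments":{"type":"array"},"grip_force":{"type":"number"}},"required":["increments"]}

```bash
mkdir -p pics && cat > h.py <<'E'
from cell import robot, imaging, recognise, outline_of
import numpy as np, cv2
def save(n,f,im=None):
    im=imaging.snapshot(n) if im is None else im
    cv2.imwrite('pics/'+f,cv2.cvtColor(im,cv2.COLOR_RGB2BGR)); return im
def ray(n,rc,z):
    m=imaging.camera_model(n);R=np.array(m['R']);t=np.array(m['t'])
    d=R.T@np.array([(rc[1]-m['cx'])/m['fx'],(rc[0]-m['cy'])/m['fy'],1]);o=-R.T@t
    return o+d*(z-o[2])/d[2]
def proj(n,X):
    m=imaging.camera_model(n);c=np.array(m['R'])@np.array(X)+np.array(m['t'])
    return [m['fy']*c[1]/c[2]+m['cy'],m['fx']*c[0]/c[2]+m['cx']]
E
python3 - <<'E'
from h import *
s=robot.state();print({k:np.round(v,3).tolist() for k,v in s.items()},robot.tcp_to_grasp)
ims=[save(n,n+'0.png') for n in('top','side')]
for n in('top','side'):
    m=imaging.camera_model(n);print(n,m['fx'],np.round(-np.array(m['R']).T@m['t'],3))
    for q in('cassette','cassette_grip','dock','seal','catch','mug','can','detergent','sugar_jar','spice_jar','bowl','spatula'):
        for r in recognise(n,q)[:3]: print(n,q,round(r['score'],2),np.round(r['position']),np.round(ray(n,r['position'],0.02),3))
E
```

```text
{'t': 0.0, 'q': [-1.247, 0.478, 0.022, 1.556, -0.012, 1.109, -0.083], 'joint_velocities': [-0.001, 0.0, -0.001, -0.0, -0.001, -0.0, -0.0], 'tau': [-0.0, -58.285, 1.534, -27.261, -0.054, 0.017, 0.0], 'eef_pos': [0.282, 0.613, 0.404], 'tcp_rot': [-0.0, 0.214, 0.977, -0.001], 'force': [-0.463, -0.675, 0.396], 'ft_torque': [-0.033, -0.008, -0.026], 'gripper_force': 0.0, 'opening': 0.088} 0.1633
top 425.590940553754 [ 0.481 -0.006  1.169]
top cassette 0.75 [199. 297.] [ 0.508 -0.13   0.02 ]
top cassette 0.66 [280. 380.] [ 0.293 -0.352  0.02 ]
top cassette 0.64 [127. 284.] [ 0.705 -0.093  0.02 ]
top cassette_grip 0.97 [198. 302.] [ 0.513 -0.142  0.02 ]
top cassette_grip 0.82 [286. 375.] [ 0.276 -0.34   0.02 ]
top cassette_grip 0.72 [130. 391.] [ 0.697 -0.383  0.02 ]
top dock 0.78 [179. 193.] [0.563 0.152 0.02 ]
top dock 0.17 [198. 298.] [ 0.513 -0.133  0.02 ]
top seal 0.61 [130. 192.] [0.697 0.156 0.02 ]
top catch 0.4 [159. 177.] [0.617 0.197 0.02 ]
top mug 0.64 [227. 247.] [0.433 0.004 0.02 ]
top can 0.84 [235. 377.] [ 0.413 -0.346  0.02 ]
top can 0.54 [176. 192.] [0.57  0.154 0.02 ]
top 
[... 527 characters left out ...]
44. 148.] [ 0.284 -0.345  0.02 ]
side cassette_grip 0.73 [349. 342.] [ 0.691 -0.385  0.02 ]
side cassette_grip 0.61 [258. 245.] [ 0.502 -0.139  0.02 ]
side dock 0.7 [175. 262.] [0.574 0.152 0.02 ]
side mug 0.67 [207. 212.] [0.426 0.036 0.02 ]
side can 0.84 [331. 213.] [ 0.42  -0.326  0.02 ]
side can 0.42 [261. 244.] [ 0.5   -0.145  0.02 ]
side detergent 0.95 [270. 366.] [ 0.79 -0.19  0.02]
side detergent 0.31 [158. 274.] [0.615 0.223 0.02 ]
side sugar_jar 0.92 [227. 320.] [ 0.706 -0.052  0.02 ]
side spice_jar 0.57 [190. 329.] [0.755 0.078 0.02 ]
side bowl 0.57 [331. 264.] [ 0.53  -0.332  0.02 ]
side bowl 0.41 [258. 245.] [ 0.502 -0.137  0.02 ]
side spatula 0.7 [122. 225.] [0.475 0.403 0.02 ]
```

```bash
sleep 1
```

```text
(no output)
```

View pics/top0.png

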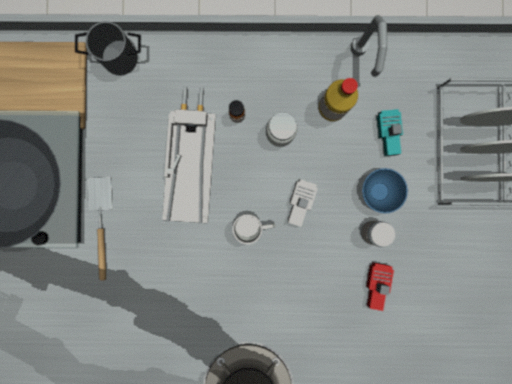

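View pics/side0.png

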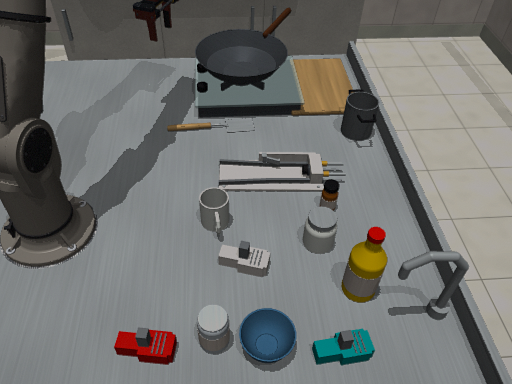

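The white cassette is near top-camera pixel (199, 301), with its broad end up and slightly right. The dock is near (170, 190), with its head at the top at about (118, 192) and its catch arm on the left. Next I'll measure from the wrist camera.

```bash
cat >> h.py <<'E'
from scipy.spatial.transform import Rotation as Ro
def tool():
    s=robot.state();q=s['tcp_rot'];R=Ro.from_quat([q[1],q[2],q[3],q[0]]).as_matrix()
    return np.array(s['eef_pos']),R
def plan(target,yyaw):
    """shift in tool axes (turn last) and turn to put TCP at target with tool y at world angle yyaw"""
    p,R=tool();d=R.T@(np.array(target)-p)
    a=np.arctan2(R[1,1],R[0,1]);w=(yyaw-a+np.pi/2)%np.pi-np.pi/2
    print('shift',np.round(d,4),'turn',round(-w,4),'p',np.round(p,4),'yang',round(a,4))
E
python3 - <<'E'
from h import *
p,R=tool();m=imaging.camera_model('wrist')
C=-np.array(m['R']).T@np.array(m['t']);print(m['fx'],m['cx'],np.round(R.T@(C-p),3),np.round(np.array(m['R'])@R,3))
plan([0.55,0.16,0.48],np.radians(87))
E
```

```text
331.01376107355986 253.97497527796833 [0.067 0.    0.02 ] [[-0.     1.    -0.001]
 [-0.969 -0.    -0.246]
 [-0.246  0.001  0.969]]
shift [-0.4326 -0.2995 -0.0754] turn -0.3795 p [0.2825 0.6131 0.4047] yang 1.139
```

Request:
drive_tool(
  increments=[
    [[-1,-0.048,-0.0333,-0.0084,0],[-1,-0.048,-0.0333,-0.0084,0],[-1,-0.048,-0.0333,-0.0084,0],[-1,-0.048,-0.0333,-0.0084,0],[-1,-0.048,-0.0333,-0.0084,0],[-1,-0.048,-0.0333,-0.0084,0],[-1,-0.048,-0.0333,-0.0084,0],[-1,-0.048,-0.0333,-0.0084,0],[-1,-0.048,-0.0333,-0.0084,0],[-1,0,0,0,-0.126],[-1,0,0,0,-0.126],[-1,0,0,0,-0.126]],
  ],
)

```text
t: 2.8
eef_pos: [0.5494, 0.1599, 0.4803]
tcp_rot: [0.0, 0.025, 1.0, 0.0]
force: [-0.0, 0.2, -0.4]
opening: 0.0879
gripper_force: 0.0
```

Request:
drive_tool(
  increments=[
    [[-1,0,0,0,0],[-1,0,0,0,0],[-1,0,0,0,0]],
  ],
)

```text
t: 3.18
eef_pos: [0.5494, 0.1601, 0.4803]
tcp_rot: [0.0, 0.028, 1.0, 0.0]
force: [0.1, -0.7, -0.6]
opening: 0.0877
gripper_force: 0.0
```

```bash
python3 - <<'E'
from h import *
import pickle
m=imaging.camera_model('wrist');im=save('wrist','w1.png')
pickle.dump((m,im),open('w1.pkl','wb'))
o=outline_of('wrist','dock')
for r in o[:2]:
    print(r['score'],r['position'])
print(tool()[0])
for q in('seal','catch','cassette'):
    for r in recognise('wrist',q)[:2]: print(q,round(r['score'],2),np.round(r['position']))
a=cv2.imread('pics/w1.png');
if o:
    ys,xs=np.where(o[0]['mask']);print(ys.min(),ys.max(),xs.min(),xs.max())
    y0,y1,x0,x1=max(ys.min()-10,0),ys.max()+10,max(xs.min()-10,0),xs.max()+10
    c=a[y0:y1,x0:x1];k=min(800/c.shape[1],600/c.shape[0]);print('crop',y0,x0,k)
    cv2.imwrite('pics/w1c.png',cv2.resize(c,None,fx=k,fy=k,interpolation=cv2.INTER_CUBIC))
E
```

```text
0.89 [170.2, 252.0]
[0.54937764 0.16013737 0.48025896]
seal 0.82 [266. 258.]
catch 0.75 [210. 282.]
catch 0.57 [ 74. 105.]
cassette 0.67 [141.  26.]
cassette 0.53 [ 73. 109.]
85 284 213 308
crop 75 203 2.73972602739726
```

View pics/w1c.png

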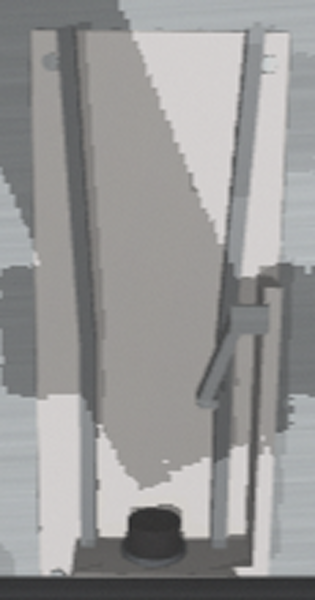

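```bash
cat > fit.py <<'E'
from h import *
import pickle
from scipy.optimize import least_squares
m,im=pickle.load(open('w1.pkl','rb'))
R=np.array(m['R']);t=np.array(m['t'])
def px(X):
    c=X@R.T+t;return np.c_[m['fx']*c[:,0]/c[:,2]+m['cx'],m['fy']*c[:,1]/c[:,2]+m['cy']]
def ray2(uv,z):
    d=R.T@np.array([(uv[0]-m['cx'])/m['fx'],(uv[1]-m['cy'])/m['fy'],1]);o=-R.T@t
    return o+d*(z-o[2])/d[2]
k=2.7397
def crop(u,v): return np.array([203+(u+.5)/k-.5,75+(v+.5)/k-.5])
A=ray2(crop(33,31),.01);B=ray2(crop(289,31),.01);L=ray2(crop(41,540),.01)
print(A,B,L,'width',np.linalg.norm(A-B),'yaw end',np.arctan2(-(B-A)[0],(B-A)[1]),'yaw left',np.arctan2((L-A)[1],(L-A)[0]))
E
cat > ov.py <<'E'
from fit import *
import sys
x,y,yaw=map(float,sys.argv[1:4])
W=lambda P:np.array(P)@np.array([[np.cos(yaw),np.sin(yaw),0],[-np.sin(yaw),np.cos(yaw),0],[0,0,1]])+[x,y,0]
K=4;y0,y1,x0,x1=78,222,205,320
a=cv2.resize(cv2.cvtColor(im,cv2.COLOR_RGB2BGR)[y0:,x0:x1],None,fx=K,fy=K,interpolation=cv2.INTER_CUBIC)[:(y1-y0)*K]
def line(P,c):
    q=(px(W(P))-[x0,y0]+.5)*K;cv2.polylines(a,[q.astype(int)],False,c,1)
line([[150,-62,10],[-150,-62,10],[-150,62,10],[150,62,10]]/np.array(1000.),(0,0,255))
for s in(1,-1): line([[-150,s*40,24],[0,s*30.5,24],[100,s*30.5,24]]/np.array(1000.),(0,200,0))
for s in(1,-1): line([[-150,s*40,10],[0,s*30.5,10],[100,s*30.5,10]]/np.array(1000.),(255,0,0))
cv2.imwrite('pics/'+sys.argv[4],a)
E
python3 - <<'E'
from fit import *
yaw=np.arctan2((L-A)[1],(L-A)[0]);c,s=np.cos(yaw),np.sin(yaw)
M=(A+B)/2;D=M[:2]+150e-3*np.array([c,s]);print('dock',D,yaw)
for n,p,z in(('catch tip',(208,403),.043),('seal near top',(155,510),.035),):
    X=ray2(crop(*p),z)[:2]-D;print(n,c*X[0]+s*X[1],-s*X[0]+c*X[1])
E
```

```text
[0.44550438 0.11580207 0.01      ] [0.45214149 0.23633421 0.01      ] [0.7075504  0.09802122 0.01      ] width 0.12071473196873929 yaw end -0.05500954184507888 yaw left -0.06775005985593631
dock [0.59847881 0.1659134 ] -0.06775005985593631
catch tip 0.023119120772254878 0.02513305755066106
seal near top 0.08328078996594995 0.0006375693533114766
```

```bash
python3 ov.py 0.5985 0.166 -0.062 ov1.png
```

```text
[0.44550438 0.11580207 0.01      ] [0.45214149 0.23633421 0.01      ] [0.7075504  0.09802122 0.01      ] width 0.12071473196873929 yaw end -0.05500954184507888 yaw left -0.06775005985593631
```

View pics/ov1.png

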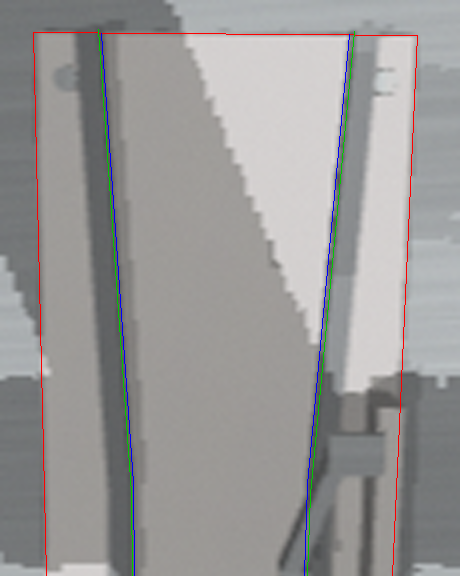

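The dock overlay fits to about 1 mm: origin (0.5985, 0.166), yaw about -0.062. Next, the cassette.

```bash
python3 -c "
from h import *
plan([0.5,-0.135,0.42],np.radians(79))"
```

```text
shift [ 0.0334 -0.2974  0.0602] turn 0.138 p [0.5494 0.1601 0.4802] yang 1.5168
```

Request:
drive_tool(
  increments=[
    [[-1,0.0056,-0.0496,0.01,0],[-1,0.0056,-0.0496,0.01,0],[-1,0.0056,-0.0496,0.01,0],[-1,0.0056,-0.0496,0.01,0],[-1,0.0056,-0.0496,0.01,0],[-1,0.0056,-0.0496,0.01,0],[-1,0,0,0,0.138],[-1,0,0,0,0],[-1,0,0,0,0],[-1,0,0,0,0]],
  ],
)

```text
t: 4.68
eef_pos: [0.5001, -0.1346, 0.4203]
tcp_rot: [0.0, 0.094, 0.996, 0.0]
force: [1.4, 0.3, 0.1]
opening: 0.0881
gripper_force: 0.0
```

```bash
python3 - <<'E'
from h import *
import pickle
m=imaging.camera_model('wrist');im=save('wrist','w2.png')
o=outline_of('wrist','cassette')
g=outline_of('wrist','cassette_grip')
pickle.dump((m,im,o[0]['mask']),open('w2.pkl','wb'))
for r in o: print(r['score'],r['position'],r['mask'].sum())
for r in recognise('wrist','cassette_grip')[:2]: print('grip',r['score'],r['position'],ray('wrist',r['position'],.076))
ys,xs=np.where(o[0]['mask']);print(ys.min(),ys.max(),xs.min(),xs.max())
a=cv2.imread('pics/w2.png')[ys.min()-15:ys.max()+15,xs.min()-15:xs.max()+15]
k=4;print(ys.min()-15,xs.min()-15)
mk=(o[0]['mask'][ys.min()-15:ys.max()+15,xs.min()-15:xs.max()+15]).astype(np.uint8)
a=cv2.resize(a,None,fx=k,fy=k,interpolation=cv2.INTER_CUBIC)
c,_=cv2.findContours(cv2.resize(mk,None,fx=k,fy=k,interpolation=cv2.INTER_NEAREST),0,2);cv2.drawContours(a,c,-1,(0,0,255),1)
cv2.imwrite('pics/w2c.png',a);print(a.shape)
E
```

```text
0.83 [178.9, 250.3] 4600
0.69 [34.0, 25.6] 3453
0.56 [360.5, 124.6] 479
grip 0.76 [361.7, 130.4] [ 0.68006885 -0.314538    0.076     ]
grip 0.59 [179.4, 249.5] [ 0.49589177 -0.13812951  0.076     ]
119 228 221 274
104 206
(556, 332, 3)
```

View pics/w2c.png

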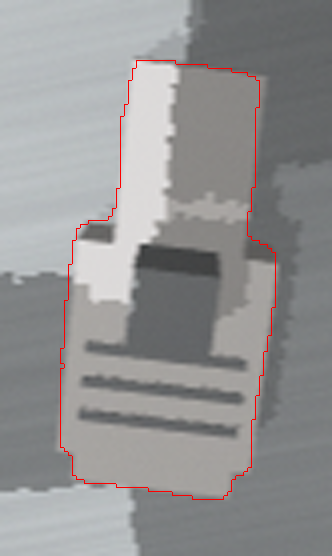

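```bash
cat > fc.py <<'E'
from h import *
from scipy.optimize import minimize
def prism(P,z0,z1): return [np.c_[P,np.full(len(P),z)] for z in(z0,z1)]
BODY=[(-60,-18),(-10,-18),(-10,-28),(52,-28),(52,-23),(60,-23),(60,23),(52,23),(52,28),(-10,28),(-10,18),(-60,18)]
PARTS=[([(-60,-18),(0,-18),(0,18),(-60,18)],0,36),([(-10,-28),(52,-28),(52,28),(-10,28)],0,36),([(0,-23),(60,-23),(60,23),(0,23)],0,36),([(-11,-11),(11,-11),(11,11),(-11,11)],36,76)]
S=8
def render(m,x,y,yaw,z):
    R=np.array(m['R']);t=np.array(m['t']);c,s=np.cos(yaw),np.sin(yaw)
    im=np.zeros((384*2,512*2),np.uint8)
    for P,a,b in PARTS:
        P=np.array(P)/1000.;Q=np.vstack([np.c_[P,np.full(4,h/1000.)] for h in(a,b)])
        W=Q@np.array([[c,s,0],[-s,c,0],[0,0,1]])+[x,y,z]
        C=W@R.T+t;uv=np.c_[m['fx']*C[:,0]/C[:,2]+m['cx'],m['fy']*C[:,1]/C[:,2]+m['cy']]
        uv=((uv+.5)*2-.5)
        cv2.fillConvexPoly(im,cv2.convexHull(np.round(uv*16).astype(np.int32)),255,shift=4)
    return cv2.resize(im,(512,384),interpolation=cv2.INTER_AREA)/255.
def fit(m,mask,x0,z):
    f=lambda v:np.abs(render(m,x0[0]+v[0]/1e3,x0[1]+v[1]/1e3,x0[2]+v[2]/100,z)-mask).sum()
    best=min((minimize(f,s,method='Nelder-Mead',options=dict(initial_simplex=np.array(s)+np.vstack([np.zeros(3),5*np.eye(3)]))) for s in((0,0,0),(4,-4,-8),(-4,4,8))),key=lambda r:r.fun)
    v=best.x;return x0[0]+v[0]/1e3,x0[1]+v[1]/1e3,x0[2]+v[2]/100,best.fun
E
python3 - <<'E'
from fc import *
import pickle
m,im,mask=pickle.load(open('w2.pkl','rb'))
r=fit(m,mask,(0.505,-0.137,-0.25),0);print(np.round(r,4))
# grip TCP: same xy, tool y at yaw+90deg
plan([r[0],r[1],0.063+robot.tcp_to_grasp],r[2]+np.pi/2)
E
```

```text
[ 4.991000e-01 -1.398000e-01 -3.119000e-01  1.512667e+02]
shift [-1.00e-04 -4.90e-03  1.94e-01] turn 0.1211 p [ 0.4999 -0.135   0.4203] yang 1.38
```

Request:
drive_tool(
  increments=[
    [[-1,0,-0.0049,0.03,0],[-1,0,0,0,0.121],[-1,0,0,0.04,0],[-1,0,0,0.04,0],[-1,0,0,0.03,0],[-1,0,0,0.03,0],[-1,0,0,0.024,0],[-1,0,0,0,0],[-1,0,0,0,0]],
  ],
)

```text
t: 6.0
eef_pos: [0.4993, -0.1402, 0.227]
tcp_rot: [0.0, 0.156, 0.988, -0.0]
force: [0.8, -0.4, 0.2]
opening: 0.0882
gripper_force: 0.0
```

Request:
drive_tool(
  increments=[
    [[1,0,0,0,0],[1,0,0,0,0],[1,0,0,0,0],[1,0,0,0,0],[1,0,0,0,0],[1,0,0,0,0],[1,0,0,0,0],[1,0,0,0,0]],
  ],
  grip_force=25,
)

```text
t: 7.0
eef_pos: [0.4989, -0.1401, 0.2262]
tcp_rot: [-0.0, 0.156, 0.988, 0.0]
force: [-1.3, 0.8, -1.4]
opening: 0.022
gripper_force: 25.0
```

Request:
drive_tool(
  increments=[
    [[1,0,0,-0.01,0],[1,0,0,-0.03,0],[1,0,0,-0.04,0],[1,0,0,-0.04,0],[1,0,0,0,-0.124],[1,0,0,0,-0.124],[1,0,0,0,0],[1,0,0,0,0]],
  ],
)

```text
t: 8.0
eef_pos: [0.4987, -0.1402, 0.3462]
tcp_rot: [-0.0, 0.034, 0.999, 0.0]
force: [0.3, 0.2, -3.4]
opening: 0.0217
gripper_force: 25.0
```

```bash
python3 -c "
from h import *
plan([0.5037,0.1719,0.32],np.pi/2-0.062);print(robot.state()['opening'])"
```

```text
shift [0.016  0.3117 0.0263] turn -0.0054 p [ 0.4987 -0.1402  0.3462] yang 1.5034
0.021733062303187903
```

Request:
drive_tool(
  increments=[
    [[1,0.0027,0.052,0,-0.005],[1,0.0027,0.052,0,0],[1,0.0027,0.052,0,0],[1,0.0027,0.052,0,0],[1,0.0027,0.052,0,0],[1,0.0027,0.052,0,0],[1,0,0,0.026,0],[1,0,0,0,0],[1,0,0,0,0],[1,0,0,0,0]],
  ],
)

```text
t: 9.25
eef_pos: [0.5021, 0.1716, 0.3211]
tcp_rot: [0.001, 0.031, 1.0, 0.0]
force: [-0.5, -0.8, -2.8]
opening: 0.0219
gripper_force: 25.0
```

```bash
python3 - <<'E'
from fc import *
p,R=tool();print(p,np.arctan2(R[1,1],R[0,1])-np.pi/2)
m=imaging.camera_model('wrist');im=save('wrist','w3.png')
o=outline_of('wrist','cassette')
for r in o:print(r['score'],r['position'],r['mask'].sum())
z=p[2]-robot.tcp_to_grasp-0.063
print(z,np.round(fit(m,o[0]['mask'],(p[0],p[1],-0.062),z),4))
cv2.imwrite('pics/w3c.png',cv2.resize(cv2.imread('pics/w3.png')[:,130:380],None,fx=1.5,fy=1.5,interpolation=cv2.INTER_CUBIC))
E
```

```text
[0.50210377 0.17155676 0.32113788] -0.061808945225708456
0.66 [210.5, 253.4] 11846
0.09483787601247745 [ 5.0220000e-01  1.7190000e-01 -5.9000000e-02  6.5501059e+03]
```

View pics/w3c.png

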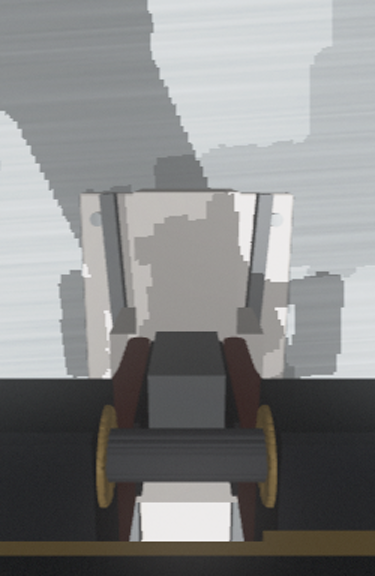

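Request:
drive_tool(
  increments=[
    [[1,0,0,0.03,0],[1,0,0,0.03,0],[1,0,0,0.014,0],[1,0,0,0.005,0],[1,0,0,0.003,0],[1,0,0,0,0],[1,0,0,0,0]],
  ],
)

```text
t: 10.22
eef_pos: [0.5019, 0.1724, 0.2389]
tcp_rot: [0.0, 0.03, 1.0, 0.0]
force: [-0.0, 0.5, -4.1]
opening: 0.0215
gripper_force: 25.0
```

Request:
drive_tool(
  increments=[
    [[1,0,0,0.001,0],[1,0,0,0.001,0],[1,0,0,0,0],[1,0,0,0,0]],
  ],
)

```text
t: 10.72
eef_pos: [0.5016, 0.1723, 0.2362]
tcp_rot: [-0.0, 0.03, 1.0, -0.0]
force: [-0.3, -0.5, -3.9]
opening: 0.0219
gripper_force: 25.0
```

Request:
drive_tool(
  increments=[
    [[1,0,0,0.001,0],[1,0,0,0,0],[1,0,0,0,0]],
  ],
)

```text
t: 11.1
eef_pos: [0.5018, 0.1723, 0.2361]
tcp_rot: [0.0, 0.03, 1.0, 0.0]
force: [-3.0, -1.2, 6.9]
opening: 0.0218
gripper_force: 25.0
```

Request:
drive_tool(
  increments=[
    [[1,0,0,0.0005,0],[1,0,0,0,0],[1,0,0,0,0]],
  ],
)

```text
t: 11.48
eef_pos: [0.5019, 0.1723, 0.2361]
tcp_rot: [0.0, 0.03, 1.0, 0.0]
force: [-4.6, -1.6, 12.4]
opening: 0.0216
gripper_force: 25.0
```

Request:
drive_tool(
  increments=[
    [[1,0,0,-0.0012,0],[1,0,0,0,0],[1,0,0,0,0],[1,-0.006,0,0,0],[1,-0.006,0,0,0],[1,-0.006,0,0,0],[1,-0.006,0,0,0],[1,-0.006,0,0,0],[1,0,0,0,0]],
  ],
)

```text
t: 12.6
eef_pos: [0.5327, 0.1704, 0.2362]
tcp_rot: [0.001, 0.03, 1.0, 0.0]
force: [1.5, -0.1, 2.7]
opening: 0.0218
gripper_force: 25.0
```

```bash
python3 - <<'E'
from h import *
s=robot.state();p,R=tool();d=p[:2]-[.5985,.166];c,w=np.cos(-.062),np.sin(-.062)
print('dock xy',c*d[0]+w*d[1],-w*d[0]+c*d[1],'F',np.round(s['force'],2),np.round(s['ft_torque'],2))
im1=imaging.snapshot('side')[130:210,200:360];save('top','t2.png')
im2=imaging.snapshot('top')[95:235,150:230]
im=np.zeros((600,800,3),np.uint8);a=cv2.resize(im1,None,fx=3,fy=3,interpolation=cv2.INTER_CUBIC);b=cv2.resize(im2,None,fx=4,fy=4,interpolation=cv2.INTER_CUBIC)
im[:240,:480]=a;im[:560,480:]=b;save('',"c4.png",im)
E
```

```text
dock xy -0.06595194224882292 0.00034434620951335256 F [ 1.55 -0.06  2.73] [-0.05 -0.12  0.06]
```

View pics/c4.png

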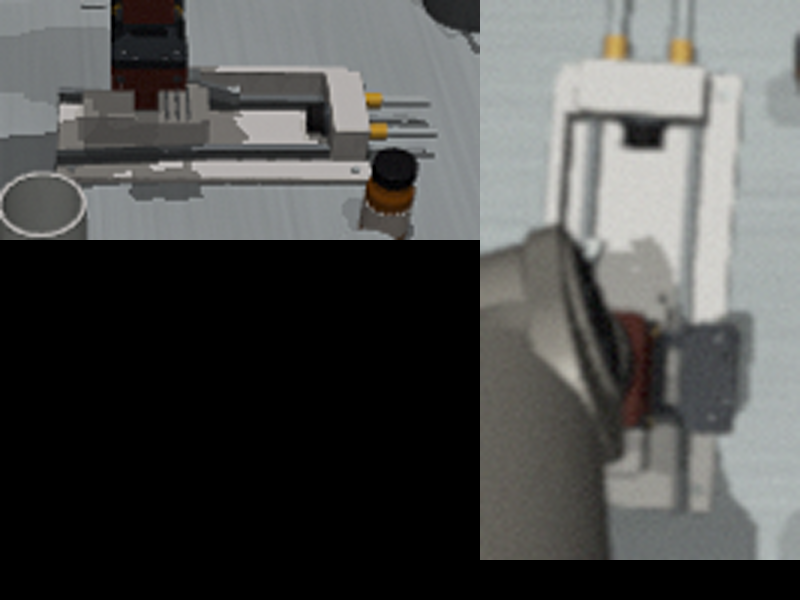

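Request:
drive_tool(
  increments=[
    [[1,-0.006,0,0,0],[1,-0.006,0,0,0],[1,-0.006,0,0,0],[1,-0.006,0,0,0],[1,-0.004,0,0,0],[1,0,0,0,0]],
  ],
)

```text
t: 13.5
eef_pos: [0.5595, 0.1687, 0.2362]
tcp_rot: [-0.0, 0.03, 1.0, -0.0]
force: [-1.0, -1.0, 5.5]
opening: 0.0221
gripper_force: 25.0
```

Request:
drive_tool(
  increments=[
    [[1,-0.005,0,0,0],[1,-0.005,0,0,0],[1,-0.005,0,0,0],[1,-0.005,0,0,0],[1,0,0,0,0]],
  ],
)

```text
t: 14.12
eef_pos: [0.5796, 0.1675, 0.2362]
tcp_rot: [-0.0, 0.03, 1.0, -0.0]
force: [-1.4, -0.2, 5.2]
opening: 0.0221
gripper_force: 25.0
```

```bash
cat > st.py <<'E'
from h import *
s=robot.state();p,R=tool();d=p[:2]-[.5985,.166];c,w=np.cos(-.062),np.sin(-.062)
f=np.array(s['force'])
print('dock xy',np.round([c*d[0]+w*d[1],-w*d[0]+c*d[1],p[2]],4),'F dock',np.round([c*f[0]+w*f[1],-w*f[0]+c*f[1],f[2]],2),np.round(s['ft_torque'],2),s['t'])
E
python3 st.py
```

```text
dock xy [-0.0189  0.0004  0.2362] F dock [-1.42 -0.3   5.16] [-0.18  0.15  0.01] 14.125
```

Request:
drive_tool(
  increments=[
    [[1,-0.004,0,-0.0005,0],[1,-0.004,0,0,0],[1,-0.004,0,0,0],[1,-0.004,0,0,0],[1,-0.004,0,0,0],[1,-0.004,0,0,0],[1,0,0,0,0],[1,0,0,0,0]],
  ],
)

```text
t: 15.12
eef_pos: [0.6036, 0.166, 0.2362]
tcp_rot: [0.0, 0.03, 1.0, -0.0]
force: [1.2, -0.2, -2.5]
opening: 0.0218
gripper_force: 25.0
```

```bash
python3 st.py
```

```text
dock xy [0.0051 0.0003 0.2362] F dock [ 1.26 -0.09 -2.52] [-0.22 -0.12 -0.03] 15.125
```

Request:
drive_tool(
  increments=[
    [[1,-0.002,0,0,0],[1,-0.002,0,0,0],[1,0,0,0,0],[1,0,0,0,0]],
  ],
)

```text
t: 15.62
eef_pos: [0.6074, 0.1659, 0.2363]
tcp_rot: [-0.0, 0.03, 1.0, -0.0]
force: [0.4, -1.4, -4.6]
opening: 0.022
gripper_force: 25.0
```

```bash
python3 st.py
```

```text
dock xy [0.0089 0.0005 0.2363] F dock [ 0.51 -1.35 -4.61] [-0.17  0.02 -0.07] 15.625
```

Request:
drive_tool(
  increments=[
    [[1,-0.002,0,0,0],[1,-0.002,0,0,0],[1,-0.002,0,0,0],[1,0,0,0,0],[1,0,0,0,0]],
  ],
)

```text
t: 16.25
eef_pos: [0.6135, 0.1655, 0.2365]
tcp_rot: [0.0, 0.03, 1.0, 0.0]
force: [0.8, -0.2, -4.2]
opening: 0.0221
gripper_force: 25.0
```

```bash
python3 st.py
```

```text
dock xy [0.015  0.0005 0.2365] F dock [ 0.83 -0.14 -4.21] [-0.2  -0.05 -0.02] 16.25
```

Request:
drive_tool(
  increments=[
    [[1,-0.002,0,0,0],[1,-0.002,0,0,0],[1,0,0,0,0],[1,0,0,0,0]],
  ],
)

```text
t: 16.75
eef_pos: [0.6175, 0.1653, 0.2365]
tcp_rot: [0.0, 0.03, 1.0, 0.0]
force: [0.0, -0.7, -2.7]
opening: 0.0218
gripper_force: 25.0
```

```bash
python3 st.py
```

```text
dock xy [0.019  0.0005 0.2365] F dock [ 0.05 -0.69 -2.66] [-0.21 -0.04  0.04] 16.75
```

Request:
drive_tool(
  increments=[
    [[1,-0.0015,0,0,0],[1,-0.0015,0,0,0],[1,0,0,0,0],[1,0,0,0,0]],
  ],
)

```text
t: 17.25
eef_pos: [0.6205, 0.1652, 0.2365]
tcp_rot: [0.0, 0.03, 1.0, 0.0]
force: [0.3, 0.0, -3.7]
opening: 0.0218
gripper_force: 25.0
```

```bash
python3 st.py
```

```text
dock xy [0.022  0.0005 0.2365] F dock [ 0.26  0.02 -3.74] [-0.18 -0.06 -0.01] 17.25
```

Request:
drive_tool(
  increments=[
    [[1,-0.0015,0,0,0],[1,-0.0015,0,0,0],[1,0,0,0,0],[1,0,0,0,0]],
  ],
)

```text
t: 17.75
eef_pos: [0.6235, 0.1649, 0.2365]
tcp_rot: [0.0, 0.03, 1.0, -0.0]
force: [0.5, -0.5, -4.2]
opening: 0.0218
gripper_force: 25.0
```

```bash
python3 st.py
```

```text
dock xy [0.0251 0.0005 0.2365] F dock [ 0.53 -0.46 -4.21] [-0.19 -0.05  0.02] 17.75
```

Request:
drive_tool(
  increments=[
    [[1,-0.0015,0,0,0],[1,-0.0015,0,0,0],[1,0,0,0,0],[1,0,0,0,0]],
  ],
)

```text
t: 18.25
eef_pos: [0.6265, 0.1648, 0.2365]
tcp_rot: [0.0, 0.03, 1.0, 0.0]
force: [0.5, -0.7, -3.1]
opening: 0.0221
gripper_force: 25.0
```

```bash
python3 st.py; python3 - <<'E'
from h import *
im1=imaging.snapshot('side')[130:210,200:360]
im2=imaging.snapshot('top')[95:235,150:230]
im=np.zeros((600,800,3),np.uint8);a=cv2.resize(im1,None,fx=3,fy=3,interpolation=cv2.INTER_CUBIC);b=cv2.resize(im2,None,fx=4,fy=4,interpolation=cv2.INTER_CUBIC)
im[:240,:480]=a;im[:560,480:]=b
w=imaging.snapshot('wrist')[120:360,100:420];im[250:600,:467]=cv2.resize(w,(467,350),interpolation=cv2.INTER_CUBIC)
save('',"c5.png",im)
E
```

```text
dock xy [0.0281 0.0005 0.2365] F dock [ 0.5  -0.64 -3.1 ] [-0.2  -0.03 -0.02] 18.25
```

View pics/c5.png

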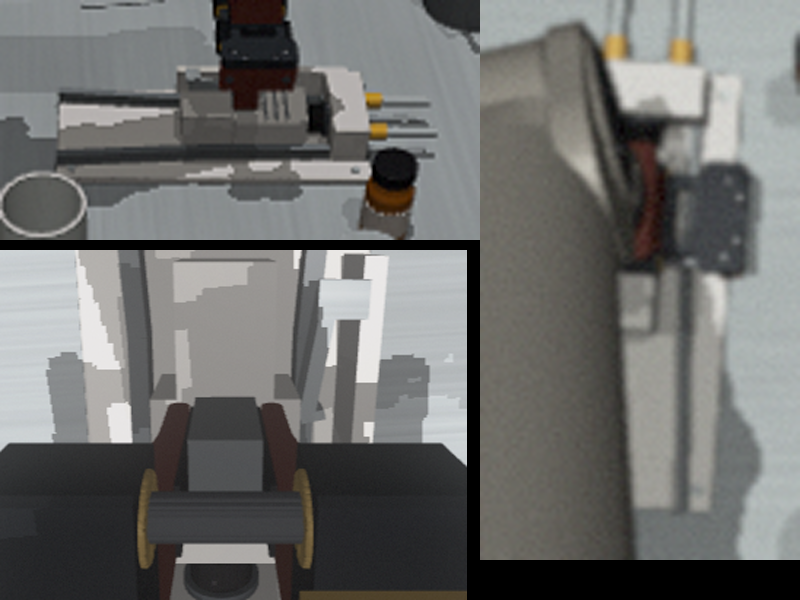

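The catch is swung aside and lies along the broad part. In the side view the nose is close to the seal, so I'll feel for it in small steps.

Request:
drive_tool(
  increments=[
    [[1,-0.001,0,0,0],[1,-0.001,0,0,0],[1,0,0,0,0],[1,0,0,0,0]],
  ],
)

```text
t: 18.9
eef_pos: [0.6285, 0.1647, 0.2364]
tcp_rot: [0.0, 0.03, 1.0, -0.0]
force: [0.8, -1.0, -3.1]
opening: 0.0215
gripper_force: 25.0
```

```bash
python3 st.py
```

```text
dock xy [0.03   0.0005 0.2364] F dock [ 0.84 -0.99 -3.14] [-0.17  0.03  0.03] 18.9
```

Request:
drive_tool(
  increments=[
    [[1,-0.001,0,0,0],[1,-0.001,0,0,0],[1,0,0,0,0],[1,0,0,0,0]],
  ],
)

```text
t: 19.4
eef_pos: [0.6304, 0.1646, 0.2364]
tcp_rot: [0.0, 0.03, 1.0, -0.0]
force: [0.2, -0.6, -4.3]
opening: 0.0219
gripper_force: 25.0
```

```bash
python3 st.py
```

```text
dock xy [0.032  0.0006 0.2364] F dock [ 0.24 -0.61 -4.25] [-0.19  0.13 -0.01] 19.4
```

Request:
drive_tool(
  increments=[
    [[1,-0.001,0,0,0],[1,-0.001,0,0,0],[1,0,0,0,0],[1,0,0,0,0]],
  ],
)

```text
t: 19.9
eef_pos: [0.6321, 0.1645, 0.2363]
tcp_rot: [-0.0, 0.03, 1.0, -0.0]
force: [-1.8, -0.5, -2.3]
opening: 0.0222
gripper_force: 25.0
```

```bash
python3 st.py
```

```text
dock xy [0.0336 0.0006 0.2363] F dock [-1.77 -0.57 -2.27] [-0.16  0.73  0.01] 19.9
```

Request:
drive_tool(
  increments=[
    [[1,-0.001,0,0,0],[1,-0.001,0,0,0],[1,0,0,0,0],[1,0,0,0,0]],
  ],
)

```text
t: 20.4
eef_pos: [0.634, 0.1644, 0.2363]
tcp_rot: [-0.001, 0.03, 1.0, -0.0]
force: [-6.0, -0.4, -1.4]
opening: 0.0218
gripper_force: 25.0
```

```bash
python3 st.py
```

```text
dock xy [0.0355 0.0006 0.2363] F dock [-5.96 -0.73 -1.43] [-0.16  1.2  -0.03] 20.4
```

Request:
drive_tool(
  increments=[
    [[1,-0.001,0,0,0],[1,-0.0007,0,0,0],[1,0,0,0,0],[1,0,0,0,0]],
  ],
)

```text
t: 20.9
eef_pos: [0.6353, 0.1644, 0.2364]
tcp_rot: [-0.001, 0.03, 1.0, -0.0]
force: [-8.1, -0.9, 2.6]
opening: 0.0221
gripper_force: 25.0
```

```bash
python3 st.py
```

```text
dock xy [0.0368 0.0007 0.2364] F dock [-8.03 -1.35  2.6 ] [-0.15  1.6  -0.1 ] 20.9
```

Request:
drive_tool(
  increments=[
    [[1,-0.0005,0,0,0],[1,-0.0005,0,0,0],[1,0,0,0,0],[1,0,0,0,0]],
  ],
)

```text
t: 21.4
eef_pos: [0.6361, 0.1643, 0.2364]
tcp_rot: [-0.002, 0.03, 1.0, -0.0]
force: [-9.6, -0.9, 3.0]
opening: 0.0218
gripper_force: 25.0
```

```bash
python3 st.py
```

```text
dock xy [0.0376 0.0007 0.2364] F dock [-9.51 -1.5   2.97] [-0.21  1.84 -0.06] 21.4
```

Request:
drive_tool(
  increments=[
    [[1,-0.0004,0,0,0],[1,-0.0004,0,0,0],[1,0,0,0,0],[1,0,0,0,0]],
  ],
)

```text
t: 21.9
eef_pos: [0.6367, 0.1643, 0.2364]
tcp_rot: [-0.002, 0.03, 1.0, -0.0]
force: [-9.9, -0.9, 4.3]
opening: 0.0216
gripper_force: 25.0
```

```bash
python3 st.py
```

```text
dock xy [0.0382 0.0007 0.2364] F dock [-9.8  -1.55  4.26] [-0.18  2.14 -0.1 ] 21.9
```

Request:
drive_tool(
  increments=[
    [[1,-0.0004,0,0,0],[1,-0.0004,0,0,0],[1,0,0,0,0],[1,0,0,0,0]],
  ],
)

```text
t: 22.4
eef_pos: [0.6373, 0.1643, 0.2365]
tcp_rot: [-0.002, 0.03, 1.0, -0.0]
force: [-10.8, -1.0, 5.6]
opening: 0.0217
gripper_force: 25.0
```

```bash
python3 st.py
```

```text
dock xy [0.0388 0.0007 0.2365] F dock [-10.72  -1.67   5.62] [-0.24  2.25 -0.1 ] 22.4
```

Request:
drive_tool(
  increments=[
    [[1,-0.0004,0,0,0],[1,-0.0004,0,0,0],[1,0,0,0,0],[1,0,0,0,0]],
  ],
)

```text
t: 22.9
eef_pos: [0.6379, 0.1643, 0.2365]
tcp_rot: [-0.003, 0.03, 1.0, -0.0]
force: [-11.4, -0.6, 5.0]
opening: 0.022
gripper_force: 25.0
```

```bash
python3 st.py; python3 - <<'E'
from h import *
w=imaging.snapshot('wrist')[90:260,200:390]
print(recognise('wrist','catch'))
save('','c6.png',cv2.resize(w,None,fx=3.4,fy=3.4,interpolation=cv2.INTER_CUBIC))
E
```

```text
dock xy [0.0394 0.0007 0.2365] F dock [-11.35  -1.34   5.01] [-0.2   2.46 -0.16] 22.9
[{'position': [183.4, 314.1], 'score': 0.71}]
```

View pics/c6.png

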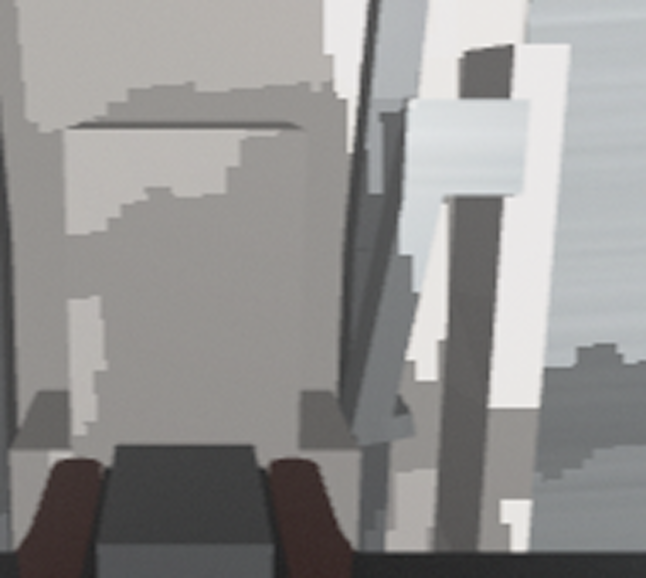

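The catch is still just outside: its tip is at (385, 435), almost level with the shoulder edge at (355, 450). It needs a little more travel.

Request:
drive_tool(
  increments=[
    [[1,-0.0004,0,0,0],[1,-0.0004,0,0,0],[1,0,0,0,0],[1,0,0,0,0]],
  ],
)

```text
t: 23.5
eef_pos: [0.6385, 0.1643, 0.2365]
tcp_rot: [-0.003, 0.03, 1.0, -0.0]
force: [-12.1, -0.7, 7.4]
opening: 0.0222
gripper_force: 25.0
```

```bash
python3 st.py; python3 - <<'E'
from h import *
w=imaging.snapshot('wrist')
o=outline_of('wrist','catch')
for r in o[:2]: 
  ys,xs=np.where(r['mask']);print(r['score'],r['position'],ys.min(),ys.max(),xs.min(),xs.max())
  for y in range(ys.min(),ys.max()+1,8): x=xs[ys==y];print(y,x.min() if len(x) else 0,x.max() if len(x) else 0)
E
```

```text
dock xy [0.04   0.0008 0.2365] F dock [-12.03  -1.41   7.44] [-0.19  2.58 -0.16] 23.5
0.81 [177.0, 303.9] 131 214 288 326
131 316 317
139 312 316
147 309 326
155 306 322
163 303 319
171 299 315
179 295 311
187 292 308
195 289 305
203 288 302
211 288 305
```

The mask shows the catch tip has jumped inwards, from column about 304 to 288, so it has clicked. I'll ease back on to the catch and release.

Request:
drive_tool(
  increments=[
    [[1,0.001,0,-0.0005,0],[1,0.001,0,-0.0005,0],[1,0.001,0,0,0],[1,0.0005,0,0,0],[1,0,0,0,0],[1,0,0,0,0]],
  ],
)

```text
t: 24.35
eef_pos: [0.6355, 0.1644, 0.2365]
tcp_rot: [-0.002, 0.03, 1.0, -0.0]
force: [-6.9, -0.8, -2.3]
opening: 0.0218
gripper_force: 25.0
```

```bash
python3 st.py; python3 - <<'E'
from h import *
w=imaging.snapshot('wrist')
for r in outline_of('wrist','catch')[:1]: 
  ys,xs=np.where(r['mask']);print(r['score'],r['position'],ys.min(),ys.max(),xs.min(),xs.max())
E
```

```text
dock xy [0.037  0.0007 0.2365] F dock [-6.84 -1.22 -2.32] [-0.07  1.62 -0.07] 24.35
0.75 [182.7, 305.9] 136 219 287 325
```

Request:
drive_tool(
  increments=[
    [[0.3,0,0,0,0],[0.1,0,0,0,0],[0,0,0,0,0],[0,0,0,0,0],[0,0,0,0,0],[0,0,0,0,0]],
  ],
)

```text
t: 25.2
eef_pos: [0.6368, 0.1642, 0.2375]
tcp_rot: [0.0, 0.03, 1.0, 0.0]
force: [-0.1, 0.1, 0.1]
opening: 0.0439
gripper_force: 0.0
```

Request:
drive_tool(
  increments=[
    [[0,0,0,-0.01,0],[0,0,0,-0.02,0],[0,0,0,-0.04,0],[0,0,0,-0.05,0],[0,0,0,-0.05,0],[0,0.04,0,-0.04,0],[0,0.05,0,0,0],[0,0,0,0,0],[0,0,0,0,0],[0,0,0,0,0]],
  ],
)

```text
t: 26.45
eef_pos: [0.5479, 0.1693, 0.4477]
tcp_rot: [0.0, 0.03, 1.0, -0.0]
force: [-0.2, -0.2, -0.4]
opening: 0.0439
gripper_force: 0.0
```

```bash
python3 - <<'E'
from h import *
w=imaging.snapshot('wrist')
for q in('cassette','catch','seal'):
    for r in recognise('wrist',q)[:2]: print(q,r)
r=recognise('wrist','cassette')[0]['position'];y,x=int(r[0]),int(r[1])
c=w[max(0,y-90):y+90,max(0,x-80):x+80];save('','c7.png',cv2.resize(c,None,fx=3.3,fy=3.3,interpolation=cv2.INTER_CUBIC));print(c.shape)
E
```

```text
cassette {'position': [242.4, 254.3], 'score': 0.86}
catch {'position': [219.8, 275.2], 'score': 0.74}
(180, 160, 3)
```

View pics/c7.png

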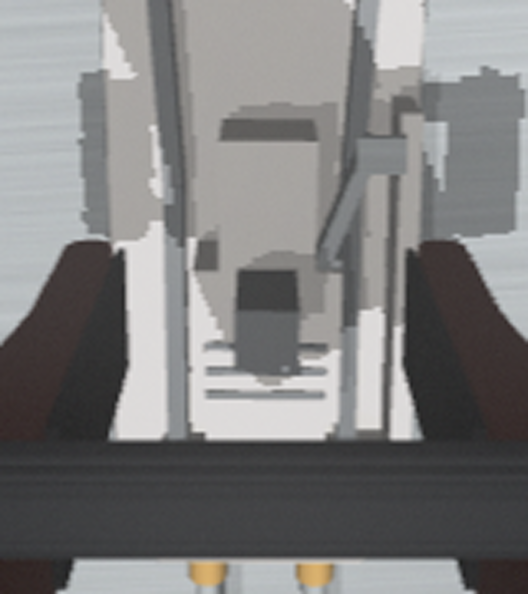

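The catch (tip at about (327, 262) in the crop) sits closed behind the left shoulder. The cassette is straight and released, and the arm is clear.

```bash
python3 -c "
from cell import robot
print(robot.hand_in())"
```

```text
the job is handed in; nothing more can be done
None
```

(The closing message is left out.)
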